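Check a rotor well with the depth gauge and present it for reading

ROBOT

A 6-joint arm with a two-finger parallel gripper is mounted at the origin on the work surface. World frame = base frame: x ahead of the robot, y to its left, z up, the work surface at z = 0. Lengths are in mm, angles in rad, forces in N, time in s.
With the tool pointing down it reaches from about 300 to 825 mm from the base axis. Payload 5.4 kg.
Tool frame: the origin (TCP) lies midway between the tips of the shut fingers; the grasp point (between the pads) lies 19 mm behind it; z points along the fingers, y is the line along which they close (so a half turn about z gives the same grasp; the last joint's range is limited). The gripper opens to 92 mm and grips with 3 to 60 N. Pads are 20 mm wide; open, the fingers measure 128 mm over their backs; the gripper's body (75 mm by 189 mm) begins 69 mm behind the grasp point.
Start: joints at [0.944, 0.158, 1.597, -0, 1.386, -0.21], TCP at [232.788, 525.752, 214.601] pointing down, gripper open.
Joint ranges: [-2.91, 2.91], [-0.94, 2.29], [0.18, 2.7], [-1.29, 4.43], [0.17, 2.64], [-3, 3]. Speed limits (rad/s): [2.57, 2.57, 3.14, 3.14, 3.14, 3.14].

INTERFACE

Orientations are given as [roll, pitch, yaw] about the fixed x, y, z axes, in that order (R = Rz(yaw) Ry(pitch) Rx(roll)).
In Python, from workcell import manip gives the robot as it stands. The module is installed in compiled form; this text tells all that it offers.
- The arm moves only by the tool send_rows, never from a script. Its argument "increments" is a list of rows, each a list of 7 numbers: the turn, a rotation vector about the tool's x, y, z in degrees, then the shift along the tool's x, y, z in mm, then the opening in per cent of the stroke, from 0 (shut) to 100 (fully open). In form: [[wx, wy, wz, dx, dy, dz, jaw], ...]. A call has 1 to 8 rows; each row is the pose to reach, as a shift and turn from the pose commanded when the call began, along the tool's axes at that moment; what a row does not reach only later rows make up. A row lasts 1/10 s, in which the tool goes at most 50 mm and 8.59 degrees, less where a joint would pass 70% of its speed; a pose out of reach is approached as far as the arm can. A call with a gripper value outside its range is refused whole. The fingers move at their own pace and stop on an object; the grip force is fixed at half the most. Time passes only in rows, so rows that repeat a pose let the fingers close. It gives the time, the measured TCP pose, the force, the opening and the grip force at its end, in the units of the state.
- manip.get_obs(): the state, without advancing time (a new reading comes with each control period).
- manip.camera(name): name is "scene" or "top" or "wrist"; returns a dict with "image" (400x640x3 uint8, red, green, blue), "K" (3x3 intrinsics, pixels), "position" and "attitude" of the camera in the world. Camera axes: x right, y down, z forward; pixel columns grow to the right and rows downward; lengths in mm; the calibration is good to about 2 mm. A picture is of the moment at which its call begins. There is no depth.
- manip.hand_in(): hands the job in; it is judged then, once.
The state is a dict: "time_s": time; "joint_positions": joint angles; "qd": joint speeds; "tau": joint torques, N m; "eef_pos": TCP position; "eef_rot": TCP orientation; "force": force on the tool from outside, world axes, zero at the start; "moment": the same for the moment, N m; "opening": opening from 0.0 (shut) to 1.0 (fully open); "gripper_force": force on a finger pad.
Only numpy, scipy, OpenCV 4.12 (cv2) and the standard library are available. Lean on these libraries where they do the work, as an engineer would, in place of code of your own. Each camera call takes 0.05 s, during which the arm holds its last target. There are 200 camera calls.

TASK

Take the orange-handled depth gauge out of its cradle and push its rod down the open, yellow-ringed sleeve of the centrifuge rotor until the collar stops against the rim, then draw it right out again. Finish still holding it in the gripper for reading: rod level and still, touching nothing else, with its tip about 10 cm above the middle of the white reading tile; do not put it down or let go. Leave the other things on the bench where they are.

Things in the scene. Friction and masses are not known exactly. Their poses are not given: they have to be found in the camera images.
- gauge: loose depth gauge, 183 mm long, 0.12 kg. Origin mid-grip; x along the gauge to the rod tip, z up as it lies level in the cradle, axis 50 mm above the bench, tip roughly to the robot. Orange grip bar: x -45 to 45, 16 wide (y, flat sides to pinch), 22 high. Dark collar, diameter 32: x 45 to 53. Steel rod, diameter 12: x 53 to 138, last 8 mm tapering to 6, black bands near the tip. Lifts straight up
- collar_face (a point): centre of the collar's rod-side face, on the gauge axis (gauge x = 53 mm); its axes are those of the gauge
- tip (a point): end of the rod, on the gauge axis (gauge x = 138 mm)
- rotor: fixed-angle centrifuge rotor, fixed to the bench: six barrels sloping down and outward around a dark hub, in a dark dished base about 256 mm across, 112 high. Origin under its middle at bench level, z up; x points horizontally (roughly to the robot) along the one open barrel, the sleeve. The other five barrels, 60 degrees apart and 14 mm lower, are closed with blue plugs
- sleeve: open barrel of the rotor: aluminium sleeve, yellow ring, flared mouth. Origin at the mouth's centre, 102 mm above the bench, 42 from the rotor's axis; z points out of the bore, up and back over the rotor's middle, 40 degrees above horizontal (rod enters along -z). Bore diameter 16, 22 at the mouth, flare 12 deep; rim diameter 31 stops the collar with 85 mm of rod inside; bore 95 deep
- cradle: white fixed cradle, base 200 x 60 x 8 mm, with two open-topped forks, one 38 mm behind the grip's middle, one under the rod 115 mm ahead of it; at most 52 mm high. Origin at bench level; the grip's middle lies at x = -70 mm, the rod points along +x. It stands left or right of the rotor, the tile on the other side
- tile: white square reading tile with a blue cross, 120 x 120 x 4 mm, fixed flat on the bench; origin at the centre of its underside
- tip_box: bystander: blue pipette-tip box with white tips, 85 x 120 x 60 mm; origin under its middle
- wash_bottle: bystander: white bottle, 54 mm diameter, 120 high; origin under its middle
- dish: bystander: covered glass petri dish, 92 mm diameter, 16 high; origin under its middle
- pipette: bystander: black and green pipette lying flat, about 255 mm long, 23 high; origin under the middle of its body, white nozzle along its -x, reaching 170 mm
- timer: bystander: white timer lying flat, 60 x 70 x 20 mm; origin under its middle
- jar: bystander: amber jar with red cap, 50 mm diameter, 65 high; origin under its middle
Not all that is in view belongs to the job. Leave any red look-alike of the cradle alone.

How it is judged (in metres and radians):
On the way, in this order (a step that is already met when the one before it is completed fails the run):
1. the rod is in the sleeve with the collar on its rim (within 3 mm, axes within 5 degrees) (distance between collar_face and sleeve below 0.003 m and angle between the x axis of gauge and the z axis of sleeve, either way round below 0.09 rad and z of tip in the frame of sleeve below -0.08 m), for 0.1 s.
2. the rod is drawn right out of the sleeve (tip at least 10 mm outside the mouth) (z of tip in the frame of sleeve above 0.01 m), for 0.1 s.
At the end, for the whole second after the job is handed in: The gripper holds the gauge, still, level within 7 degrees, tip 60 to 160 mm above the bench and within 40 mm (horizontally) of the tile's centre; the gauge touches neither rotor, cradle, tile nor any bystander (horizontal distance between tip and tile below 0.04 m and height (world z) of tip between 0.06 and 0.16 m and angle between gauge's own x axis and vertical between 1.451 and 1.691 rad and height (world z) of gauge above 0.06 m and linear speed of gauge below 0.02 m/s and angular speed of gauge below 0.2 rad/s and contact force between gauge and the fingers above 1 N and contact force between gauge and rotor below 0.1 N and contact force between gauge and cradle below 0.1 N and contact force between gauge and tile below 0.1 N and contact force between gauge and tip_box below 0.1 N and contact force between gauge and wash_bottle below 0.1 N and contact force between gauge and dish below 0.1 N and contact force between gauge and pipette below 0.1 N and contact force between gauge and timer below 0.1 N and contact force between gauge and jar below 0.1 N); the arm keeps its last pose, push and grip.
It fails at once if a bystander (tip box, wash bottle, dish, pipette, timer, jar) is moved by more than 25 mm (distance of any of tip_box, wash_bottle, dish, pipette, timer, jar from where it was at the start of the episode above 0.025 m).
It also fails if it takes over 48 s, if anything falls off the work surface, if the arm or the gripper's body presses on something with over 40 N, if the wrist force passes 120 N, or if a joint passes its speed limit or range.

## Working session

There is one attempt and no reset: what is moved stays moved. The work goes in short steps, Python scripts to look and compute and a tool call to move; the robot and the scene stay as the last step left them, time stands still between calls to the robot, and variables do not carry over. Pictures are saved under pics/ and viewed, at most 10 in all, crops included, and the job is handed in when it is done.

Besides the shell and the picture viewer there is one more tool, called after "Emit:" as name([rows], argument=value, ...), one row to a line, values as JSON. send_rows: Moves the arm, as the interface text tells. Its arguments: {"type":"object","properties":{"increments":{"type":"array","items":{"type":"array","items":{"type":"number"}}}},"required":["increments"]}

```bash
mkdir -p pics; python3 - <<'E'
from workcell import manip
import cv2,json
o=manip.get_obs();print(o)
for n in("scene","top"):
    c=manip.camera(n);cv2.imwrite(f"pics/{n}0.png",c["image"][:,:,::-1]);print(n,c["K"],c["position"],c["attitude"])
E
```

```text
{'time_s': 0.0, 'joint_positions': array([ 9.43897784e-01,  1.59030676e-01,  1.59821153e+00, -1.27834085e-05,
        1.38618076e+00, -2.10099109e-01]), 'qd': array([-0.00019654, -0.00052635, -0.00047652,  0.00099916, -0.00087376,
       -0.00027408]), 'tau': array([-1.09033226e-03, -3.85567296e+01, -3.22105050e+01,  6.99595059e-02,
        3.80503235e-02, -1.07150443e-04]), 'eef_pos': array([232.43513186, 525.25553554, 213.63960435]), 'eef_rot': array([-3.13979997e+00, -3.69438532e-04,  2.72479525e+00]), 'force': array([0.76755422, 0.90082176, 0.44140239]), 'moment': array([ 0.00855492,  0.04415149, -0.01118763]), 'gripper_force': 0.0, 'opening': 0.9990662736884943}
scene [[437.94691896   0.         325.32745277]
 [  0.         437.94691896 204.99368687]
 [  0.           0.           1.        ]] [1245.48798696 -575.39724365 1021.75086038] [-2.37639985 -0.0046653   0.95553967]
top [[455.57042272   0.         322.61671143]
 [  0.         455.57042272 205.87476672]
 [  0.           0.           1.        ]] [ 424.42802598  -35.03551446 1729.70332938] [-3.09268452 -0.01985376 -1.59797714]
```

View pics/scene0.png

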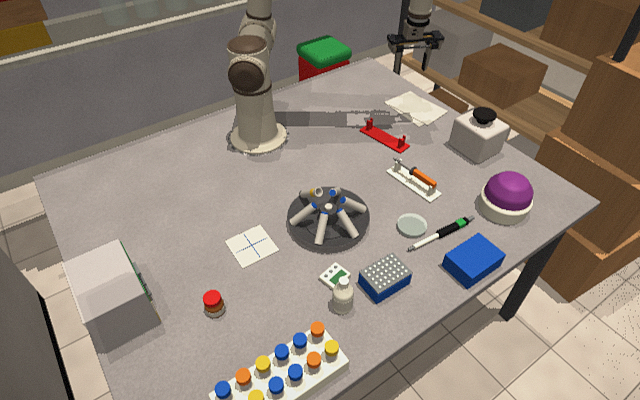

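View pics/top0.png

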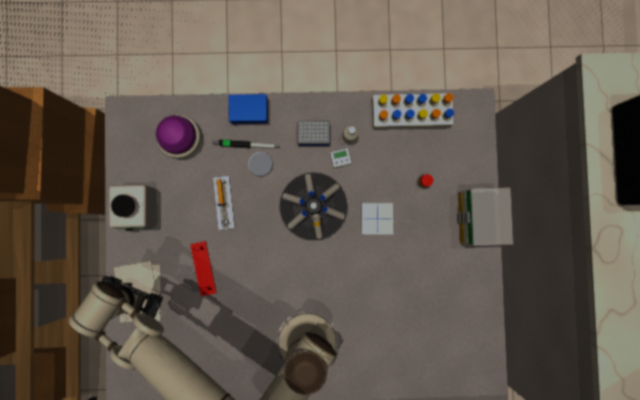

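The top view shows the cradle with the gauge at about (223,203), the rotor at (314,206) and the tile at (377,218). The scene view agrees. I'll enlarge both.

```bash
python3 - <<'E'
import cv2,numpy as np
t=cv2.imread("pics/top0.png");s=cv2.imread("pics/scene0.png")
a=cv2.resize(t[165:245,200:400],None,fx=4,fy=4,interpolation=cv2.INTER_CUBIC)
b=cv2.resize(s[150:250,270:450],None,fx=4.4,fy=4.4,interpolation=cv2.INTER_CUBIC)[:270]
b=cv2.resize(s[150:217,280:445],(800,325),interpolation=cv2.INTER_CUBIC)[:280]
cv2.imwrite("pics/crop1.png",np.vstack([a,b]));print(800/165)
E
```

```text
4.848484848484849
```

View pics/crop1.png

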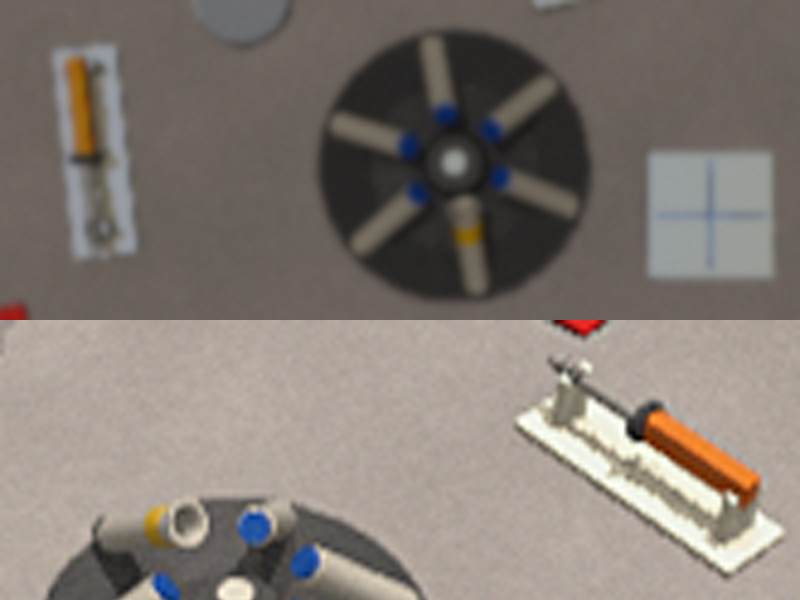

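Crop: the grip runs from (76,58) to (86,155), the tile centre is at (710,215), the rotor disc centre at (454,164) and the outer end of the sleeve barrel at (477,290). In the scene part, the mouth is at (188,523) and the tip at (553,362).

```bash
cat > h.py <<'E'
from workcell import manip
import cv2,numpy as np
from scipy.spatial.transform import Rotation as R
CAM={"top":(455.57042272,322.61671143,205.87476672,[424.42802598,-35.03551446,1729.70332938],[-3.09268452,-0.01985376,-1.59797714]),
"scene":(437.94691896,325.32745277,204.99368687,[1245.48798696,-575.39724365,1021.75086038],[-2.37639985,-0.0046653,0.95553967])}
def ray(f,cx,cy,p,a,u,v,z):
    p=np.array(p);d=R.from_euler('xyz',a).apply([(u-cx)/f,(v-cy)/f,1]);return p+d*(z-p[2])/d[2]
def T(u,v,z): return ray(*CAM["top"],200+u/4-.4,165+v/4-.4,z)
def S(u,v,z): return ray(*CAM["scene"],280+u/4.848-.4,150+(v-320)/4.85-.4,z)
def px(cam,P):
    f,cx,cy,p,a=cam; q=R.from_euler('xyz',a).inv().apply(np.array(P)-p); return f*q[0]/q[2]+cx,f*q[1]/q[2]+cy
E
python3 - <<'E'
from h import *
np.set_printoptions(precision=1,suppress=True)
for n,f,u,v,z in [("grip back",T,76,58,61),("grip front",T,86,155,61),("collar",T,87,158,60),("tip",T,102,235,50),
 ("cradle a",T,53,46,8),("b",T,115,44,8),("c",T,135,252,8),("d",T,76,260,8),
 ("tile",T,710,215,4),("disc",T,454.5,164.5,20),("hub",T,455,162,105),("ring",T,467.5,236,100),("barrel end",T,477,290,45),("mouth",T,463,203,102),
 ("S mouth",S,188,523,102),("S tip",S,553,362,50),("S gripend top mid",S,752,485,61),("S collar",S,645,420,50),
 ("S cr a",S,516,422,8),("S cr b",S,728,575,8),("S cr c",S,783,532,8)]:
    print(n,f(u,v,z))
E
```

```text
grip back [613.3 307.8  61. ]
grip front [524.1 300.1  61. ]
collar [521.4 299.5  60. ]
tip [450.9 288.9  50. ]
cradle a [631.2 340.1   8. ]
b [631.7 281.8   8. ]
c [434.8 266.4   8. ]
d [428.8 321.7   8. ]
tile [ 455.1 -277.2    4. ]
disc [508.7 -36.   20. ]
hub [506.7 -36.4 105. ]
ring [440.5 -45.9 100. ]
barrel end [391.  -53.7  45. ]
mouth [470.  -42.6 102. ]
S mouth [468.7 -46.6 102. ]
S tip [438.9 287.4  50. ]
S gripend top mid [617.8 301.9  61. ]
S collar [521.7 298.3  50. ]
S cr a [438.9 258.7   8. ]
S cr b [636.6 274.4   8. ]
S cr c [628.6 334.2   8. ]
```

Emit:
send_rows([
  [0, 0, -3, -40, -7, 6, 100],
  [0, 0, -7, -85, -14, 13, 100],
  [0, 0, -11, -130, -22, 21, 100],
  [0, 0, -14, -175, -30, 28, 100],
  [0, 0, -18, -220, -37, 36, 100],
  [0, 0, -21, -265, -45, 43, 100],
  [0, 0, -25, -310, -52, 50, 100],
  [0, 0, -28.8, -350, -59, 57, 100],
])

```text
time_s: 0.9
eef_pos: [530.3, 328.5, 156.8]
eef_rot: [-3.141, -0.001, -3.054]
force: [0.2, 0.9, -0.4]
opening: 0.999
gripper_force: 0.0
```

```bash
python3 - <<'E'
from workcell import manip
import cv2
o=manip.get_obs();print(o['eef_pos'],o['eef_rot'],o['joint_positions'])
c=manip.camera("wrist");cv2.imwrite("pics/w1.png",c["image"][:,:,::-1]);print(c["K"],c["position"],c["attitude"])
E
```

```text
[530.33601047 328.48231113 156.8133081 ] [-3.14137676e+00 -6.37890283e-04 -3.05365906e+00] [ 3.61165373e-01  3.29307695e-01  1.51074049e+00 -3.70781979e-05
  1.30221695e+00 -1.29755477e+00]
[[299.64769055   0.         322.18026409]
 [  0.         299.64769055 198.74693657]
 [  0.           0.           1.        ]] [447.35563273 320.09806381 326.16498346] [2.84126568e+00 4.26875907e-04 1.65782469e+00]
```

View pics/w1.png

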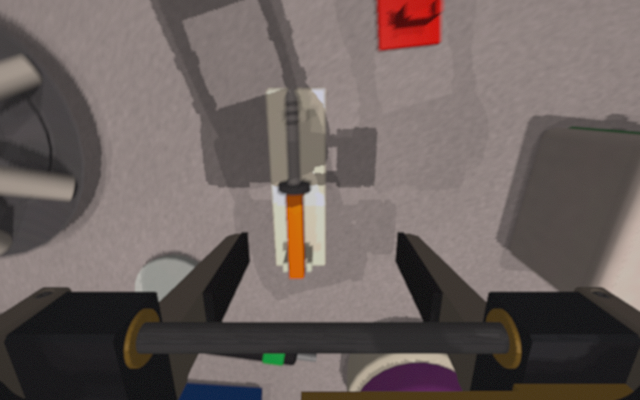

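The wrist view shows the gauge lying between the fingers. The grip's back end is at (297,277), its front at (294,194) and the tip near (292,95).

```bash
python3 - <<'E'
from h import *
np.set_printoptions(precision=1,suppress=True)
W=(299.64769,322.18026,198.74694,[447.35563,320.09806,326.16498],[2.84126568,.000426876,1.65782469])
for n,u,v,z in [("back",297,277,61),("back bottom?",297,277,50),("front",294,194,61),("collar",294,187,60),("tip",292,95,50),("mid",296,236,61)]:
    print(n,ray(*W,u,v,z))
E
```

```text
back [613.6 309.   61. ]
back bottom? [620.5 308.6  50. ]
front [526.9 300.8  61. ]
collar [520.5 300.4  60. ]
tip [440.6 293.   50. ]
mid [568.8 305.3  61. ]
```

Emit:
send_rows([
  [0, 0, 0, -18, -14, 15, 100],
  [0, 0, 0, -36.5, -27, 40, 100],
  [0, 0, 0, -36.5, -27, 70, 100],
  [0, 0, 0, -36.5, -27, 95, 100],
  [0, 0, 0, -36.5, -27, 115, 100],
  [0, 0, 0, -36.5, -27, 125.5, 100],
  [0, 0, 0, -36.5, -27, 125.5, 100],
  [0, 0, 0, -36.5, -27, 125.5, 50],
])

```text
time_s: 1.75
eef_pos: [568.0, 306.7, 32.9]
eef_rot: [3.141, 0.001, -3.056]
force: [-1.1, 0.3, -0.4]
opening: 0.935
gripper_force: 0.0
```

Emit:
send_rows([
  [0, 0, 0, 0, 0, 0, 25],
  [0, 0, 0, 0, 0, 0, 20],
  [0, 0, 0, 0, 0, 0, 0],
  [0, 0, 0, 0, 0, 0, 0],
  [0, 0, 0, 0, 0, 0, 0],
  [0, 0, 0, 0, 0, 0, 0],
])

```text
time_s: 2.35
eef_pos: [567.6, 306.3, 32.1]
eef_rot: [-3.142, -0.0, -3.056]
force: [0.3, 0.0, 0.3]
opening: 0.412
gripper_force: 0.0
```

Emit:
send_rows([
  [0, 0, 0, 0, -1.5, 0, 0],
  [0, 0, 0, 0, -1.5, 0, 0],
  [0, 0, 0, 0, -1.5, 0, 0],
  [0, 0, 0, 0, -1.5, 0, 0],
  [0, 0, 0, 0, -1.5, 0, 0],
  [0, 0, 0, 0, -1.5, 0, 0],
])

```text
time_s: 2.95
eef_pos: [567.8, 304.8, 32.1]
eef_rot: [-3.141, -0.0, -3.056]
force: [-0.3, -0.3, 0.2]
opening: 0.173
gripper_force: 30.0
```

Emit:
send_rows([
  [0, 0, 0, 0, 0, -8, 0],
  [0, 0, 0, 0, 0, -25, 0],
  [0, 0, 0, 0, 0, -50, 0],
  [0, 0, 0, 0, 0, -80, 0],
  [0, 0, 0, 0, 0, -115, 0],
  [0, 0, 0, 0, 0, -145, 0],
  [0, 0, 0, 0, 0, -165, 0],
  [0, 0, 0, 0, 0, -170, 0],
])

```text
time_s: 3.75
eef_pos: [569.6, 305.5, 207.3]
eef_rot: [3.14, 0.007, -3.056]
force: [0.1, 0.6, -0.1]
opening: 0.173
gripper_force: 30.0
```

```bash
cat > wv.py <<'E'
import sys
from h import *
o=manip.get_obs();c=manip.camera("wrist");n=sys.argv[1]
cv2.imwrite(f"pics/{n}.png",c["image"][:,:,::-1])
np.savez(n,K=c["K"],p=c["position"],a=c["attitude"],e=o["eef_pos"],r=o["eef_rot"])
print(o["eef_pos"],o["eef_rot"],o["joint_positions"],o["opening"])
E
python3 wv.py w2
python3 - <<'E'
import cv2
i=cv2.imread("pics/w2.png");cv2.imwrite("pics/w2c.png",cv2.resize(i[40:320,200:440],None,fx=2.1,fy=2.1,interpolation=cv2.INTER_CUBIC))
E
```

```text
[569.6291434  305.53589765 207.31115199] [ 3.13991317  0.00741546 -3.05563073] [ 3.05742395e-01  3.39699436e-01  1.39598800e+00  2.27545015e-05
  1.39830199e+00 -1.35102591e+00] 0.17311526927051646
```

View pics/w2c.png

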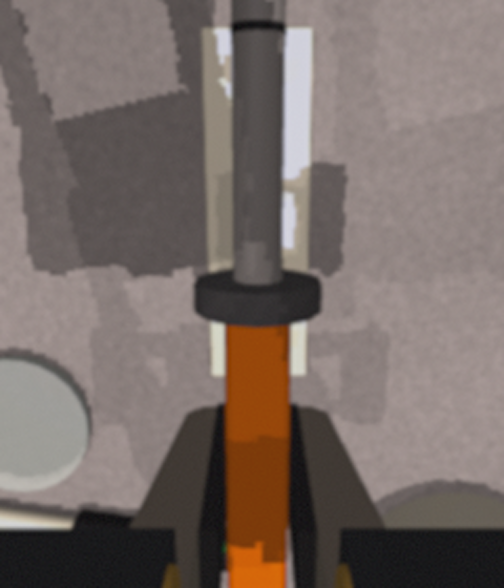

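The crop shows the gauge square in the fingers, with the collar's rear edge at y≈322, its front top edge at about 298 and the rod axis at x≈258. I'll compare that with a model prediction.

```bash
python3 - <<'E'
from h import *
d=np.load("w2.npz");K=d["K"];cam=(K[0,0],K[0,2],K[1,2],d["p"],d["a"])
Rt=R.from_euler('xyz',d["r"])
def prj(gx,gy,gz,s=0):  # gauge x,y,z; tool z=-gauge z, tool y=-gauge y
    P=d["e"]+Rt.apply([gx+s,-gy,-19-gz]);u,v=px(cam,P);return round((u-200)*2.1+.5,1),round((v-40)*2.1+.5,1)
for q in [(45,0,16),(53,0,16),(53,0,-16),(53,16,0),(53,-16,0),(53,0,6),(128,0,0),(128,0,6),(100,0,0),(20,8,11),(20,-8,11)]:print(q,prj(*q),prj(*q,s=3))
E
```

```text
(45, 0, 16) (np.float64(262.3), np.float64(320.2)) (np.float64(262.3), np.float64(307.1))
(53, 0, 16) (np.float64(262.4), np.float64(285.0)) (np.float64(262.4), np.float64(271.4))
(53, 0, -16) (np.float64(261.4), np.float64(258.3)) (np.float64(261.4), np.float64(247.1))
(53, 16, 0) (np.float64(195.9), np.float64(270.4)) (np.float64(195.5), np.float64(258.1))
(53, -16, 0) (np.float64(327.8), np.float64(270.2)) (np.float64(328.2), np.float64(258.0))
(53, 0, 6) (np.float64(262.0), np.float64(275.4)) (np.float64(262.1), np.float64(262.7))
(128, 0, 0) (np.float64(262.3), np.float64(-86.3)) (np.float64(262.4), np.float64(-103.1))
(128, 0, 6) (np.float64(262.6), np.float64(-96.7)) (np.float64(262.6), np.float64(-114.3))
(100, 0, 0) (np.float64(262.1), np.float64(60.2)) (np.float64(262.2), np.float64(45.3))
(20, 8, 11) (np.float64(228.8), np.float64(414.1)) (np.float64(228.7), np.float64(402.7))
(20, -8, 11) (np.float64(295.1), np.float64(414.1)) (np.float64(295.4), np.float64(402.6))
```

```bash
cat > plan.py <<'E'
from h import *
M=np.array([466.,-42.5,102]);YAW=8.5
def tgt(s,M=M,YAW=YAW,off=(-1.2,0,-18)):
    a=np.radians(YAW);h=np.array([-np.cos(a),-np.sin(a),0]);t=np.radians(40)
    g=h*np.cos(t)-np.array([0,0,np.sin(t)]);z=-h*np.sin(t)-np.array([0,0,np.cos(t)])
    Rm=np.column_stack([g,np.cross(z,g),z]);O=M-g*(138+s);return O-Rm@np.array(off),Rm
def inc(p,Rm):
    o=manip.get_obs();R0=R.from_euler('xyz',o["eef_rot"])
    print("turn",np.degrees((R0.inv()*R.from_matrix(Rm)).as_rotvec()).round(2),"shift",R0.inv().apply(p-o["eef_pos"]).round(1),"to",p.round(1))
E
python3 -c "
from plan import *
inc(*tgt(60))"
```

```text
turn [ -1.19 -39.67  -3.45] shift [ -29.5 -327.5   -9. ] to [626.5 -18.5 214.7]
```

Emit:
send_rows([
  [0, -2, 0, -2, -20, -6, 0],
  [0, -6, -0.5, -5, -55, -12, 0],
  [0, -11, -1, -10, -100, -20, 0],
  [0, -17, -1.5, -15, -147, -25, 0],
  [-1, -23, -2, -20, -195, -25, 0],
  [-1, -29, -2.5, -25, -242, -20, 0],
  [-1, -34, -3, -28, -287, -14, 0],
  [-1.2, -38, -3.4, -29.5, -315, -10, 0],
])

```text
time_s: 4.6
eef_pos: [622.8, -9.1, 210.2]
eef_rot: [-3.142, 0.664, -2.996]
force: [0.4, -0.0, -1.4]
opening: 0.17
gripper_force: 30.0
```

```bash
python3 wv.py w3; python3 - <<'E'
from plan import *
inc(*tgt(60))
d=np.load("w3.npz");K=d["K"];cam=(K[0,0],K[0,2],K[1,2],d["p"],d["a"])
print(px(cam,M),px(cam,d["e"]+R.from_euler('xyz',d["r"]).apply([136.8,0,-18])))
E
```

```text
[622.77942623  -9.07730431 210.22311625] [-3.1415615   0.66431676 -2.99642467] [-0.3723953  -0.16739314  2.07061745  0.49177917  0.70224259 -2.38037775] 0.16981584605779204
turn [-0.22 -2.   -0.18] shift [-7.4 -7.2 -3.3] to [626.5 -18.5 214.7]
(np.float64(298.487479436837), np.float64(-186.1156880571778)) (np.float64(324.93723828219964), np.float64(-22.57923920071204))
```

View pics/w3.png

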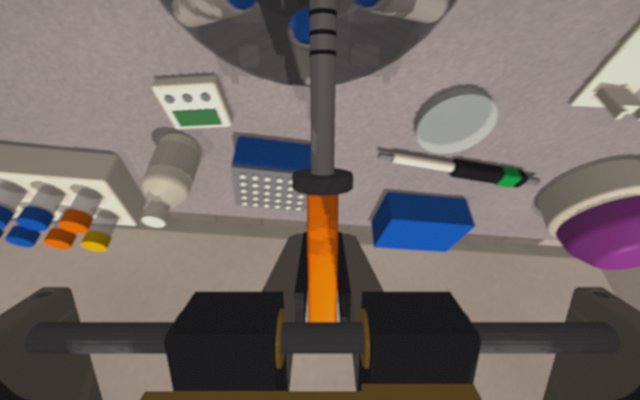

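The wrist view looks past the tip, with the gauge held straight. I'll close up to the mouth and compare the tip and mouth in the scene and top cameras.

```bash
sed -i 's/M=np.array.*;/M=np.array([467.,-44,102]);/' plan.py; python3 -c "
from plan import *
inc(*tgt(25))"
```

```text
turn [-0.22 -2.   -0.18] shift [27.  -9.  -1.6] to [601.  -24.  192.2]
```

Emit:
send_rows([
  [0, -1, 0, 0, -5, -3, 0],
  [-0.2, -2, -0.2, 5, -9, -3, 0],
  [-0.2, -2, -0.2, 15, -9, -2, 0],
  [-0.2, -2, -0.2, 24, -9, -1.6, 0],
  [-0.2, -2, -0.2, 27, -9, -1.6, 0],
  [-0.2, -2, -0.2, 27, -9, -1.6, 0],
])

```text
time_s: 5.25
eef_pos: [602.8, -18.1, 195.9]
eef_rot: [3.139, 0.697, -2.99]
force: [-0.2, 0.6, -1.1]
opening: 0.17
gripper_force: 30.0
```

```bash
python3 - <<'E'
from plan import *
o=manip.get_obs();print(o["eef_pos"],o["eef_rot"]);inc(*tgt(25))
s=manip.camera("scene")["image"][:,:,::-1];t=manip.camera("top")["image"][:,:,::-1]
a=cv2.resize(s[150:230,280:380],(500,400),interpolation=cv2.INTER_CUBIC);b=cv2.resize(t[170:250,290:350],(300,400),interpolation=cv2.INTER_CUBIC)
cv2.imwrite("pics/c4.png",np.hstack([a,b]))
for s_ in(0,10,25):
  P=M+s_*np.array([.7576,.1132,.6428]); u,v=px(CAM["scene"],P);x,y=px(CAM["top"],P);print(s_,(u-280+.4)*5,(v-150+.4)*5,500+(x-290+.4)*5,(y-170+.4)*5)
P=o["eef_pos"]+R.from_euler('xyz',o["eef_rot"]).apply([136.8,0,-18]);u,v=px(CAM["scene"],P);x,y=px(CAM["top"],P);print("tip",P,(u-280+.4)*5,(v-150+.4)*5,500+(x-290+.4)*5,(y-170+.4)*5)
E
```

```text
[602.81077484 -18.11932319 195.90048948] [ 3.13934007  0.6970947  -2.99021038]
turn [ 0.24 -0.06  0.13] shift [ 4.4 -5.5  1.1] to [601.  -24.  192.2]
0 195.93264905425866 205.92493158858912 630.7814089903097 232.90050157422965
10 204.6415180027101 204.7216296660889 628.9537493915893 222.0683218402574
25 217.91795126829908 202.8872286931276 626.1864310800463 205.66696933854513
tip [487.70671562 -35.71939003 121.87662037] 227.1969047007887 196.28503247651548 618.4191706976936 203.16556996682476
```

View pics/c4.png

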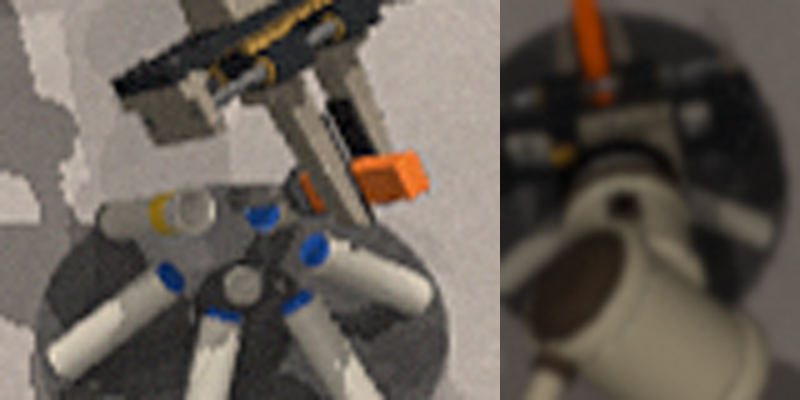

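In the scene part, the mouth is at (197,211) and the hub top at (241,285). The top camera's view of the mouth is blocked by the arm. I'll cross-check the scene camera's offset against the hub and sleeve.

```bash
python3 - <<'E'
from plan import *
np.set_printoptions(precision=1,suppress=True)
def C(u,v,z): return ray(*CAM["scene"],280+u/5-.4,150+v/5-.4,z)
print("hub",C(241,285,105),C(241,285,112),T(455,162,112),"mouth",C(197,211,102))
d=manip.camera("scene")["image"].astype(int)
r,g,b=d[...,0],d[...,1],d[...,2]
m=(r>150)&(g>110)&(b<90);m[:150]=0;m[230:]=0;m[:,:280]=0;m[:,:1]=0;m[:,340:]=0
ys,xs=np.nonzero(m);print("ring px",xs.mean(),ys.mean(),len(xs))
z=np.array([.7576,.1132,.6428])
for k in(10,16,20,25):print(k,px(CAM["scene"],M-k*z+15*np.array([0,-.3,.95])),px(CAM["scene"],M-k*z))
E
```

```text
hub [538.3 -61.6 105. ] [543.7 -65.5 112. ] [506.3 -36.4 112. ] mouth [470.9 -46.  102. ]
ring px 333.9375 156.5 16
10 (np.float64(315.78688141842804), np.float64(188.22140387638294)) (np.float64(317.06698219808754), np.float64(191.02257571773265))
16 (np.float64(314.7612013804277), np.float64(188.3745830570342)) (np.float64(316.045745891022), np.float64(191.1636796451075))
20 (np.float64(314.08178948740317), np.float64(188.47604916073362)) (np.float64(315.3692380285178), np.float64(191.2571525422605))
25 (np.float64(313.23739918825555), np.float64(188.60215380290396)) (np.float64(314.5284130527146), np.float64(191.3733290877866))
```

```bash
sed -i 's/M=np.array.*;/M=np.array([467.5,-43.5,102]);/' plan.py; python3 -c "
from plan import *
inc(*tgt(20)); inc(*tgt(-12))"
```

```text
turn [0.19 0.05 0.17] shift [10.6 -4.5  1.9] to [597.7 -24.  189. ]
turn [0.19 0.05 0.17] shift [42.6 -4.4  1.9] to [573.5 -27.7 168.4]
```

Emit:
send_rows([
  [0, 0, 0, 4, -2.5, 1, 0],
  [0, 0, 0, 10.5, -4.5, 1.9, 0],
  [0, 0, 0, 10.5, -4.5, 1.9, 0],
  [0, 0, 0, 10.5, -4.5, 1.9, 0],
])

```text
time_s: 5.8
eef_pos: [597.1, -24.2, 188.1]
eef_rot: [3.14, 0.698, -2.991]
force: [0.4, -0.5, -0.1]
opening: 0.171
gripper_force: 30.0
```

```bash
python3 -c "
from plan import *
inc(*tgt(20)); inc(*tgt(-15));print(manip.get_obs()['force'])
d=manip.camera('scene')['image'][:,:,::-1]
cv2.imwrite('pics/c5.png',cv2.resize(d[170:215,290:365],(800,480),interpolation=cv2.INTER_CUBIC))
for s in (0,20):
  u,v=px(CAM['scene'],M+s*np.array([.7576,.1132,.6428]));print(s,(u-290+.5)*10.67,(v-170+.5)*10.67)
"
```

```text
turn [ 0.2  -0.02  0.11] shift [-1.   0.1 -0.3] to [597.7 -24.  189. ]
turn [ 0.2  -0.02  0.11] shift [34.   0.2 -0.3] to [571.2 -28.  166.5]
[ 0.40596183 -0.54427179 -0.13254245]
0 314.9574703634687 227.4161375437515
20 352.40316343650204 222.25068997910628
```

View pics/c5.png

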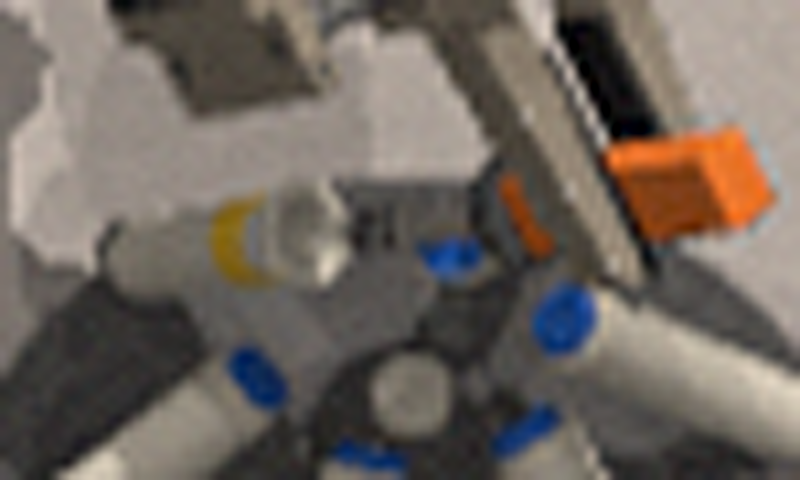

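The scene crop shows the rod tip with its bands at about (355,225), in line with the mouth centre at (313,232). I'll insert.

Emit:
send_rows([
  [0, 0, 0, 6, 0, 0, 0],
  [0, 0, 0, 14, 0, 0, 0],
  [0, 0, 0, 22, 0, 0, 0],
  [0, 0, 0, 29, 0, 0, 0],
  [0, 0, 0, 34, 0, 0, 0],
  [0, 0, 0, 34, 0, 0, 0],
])

```text
time_s: 6.45
eef_pos: [570.9, -28.0, 165.8]
eef_rot: [3.139, 0.697, -2.991]
force: [-0.4, -0.2, -0.4]
opening: 0.174
gripper_force: 30.0
```

```bash
python3 -c "
from plan import *
inc(*tgt(-15));inc(*tgt(-75));print(manip.get_obs()['force'],manip.get_obs()['moment'])"
```

```text
turn [ 0.21 -0.04  0.1 ] shift [-0.7 -0.1 -0.3] to [571.2 -28.  166.5]
turn [ 0.21 -0.04  0.1 ] shift [59.3  0.  -0.3] to [525.8 -34.8 127.9]
[-0.36020037 -0.1688811  -0.38691939] [-0.02982981  0.38543651 -0.0041326 ]
```

Emit:
send_rows([
  [0, 0, 0, 6, 0, 0, 0],
  [0, 0, 0, 14, 0, 0, 0],
  [0, 0, 0, 23, 0, 0, 0],
  [0, 0, 0, 32, 0, 0, 0],
  [0, 0, 0, 40, 0, 0, 0],
  [0, 0, 0, 48, 0, 0, 0],
  [0, 0, 0, 55, 0, 0, 0],
  [0, 0, 0, 59, 0, 0, 0],
])

```text
time_s: 7.25
eef_pos: [526.3, -34.9, 128.1]
eef_rot: [3.14, 0.698, -2.991]
force: [1.0, -0.9, -1.1]
opening: 0.171
gripper_force: 30.0
```

```bash
python3 -c "
from plan import *
inc(*tgt(-75));inc(*tgt(-85));print(manip.get_obs()['force'],manip.get_obs()['moment'])"
```

```text
turn [ 0.2  -0.01  0.12] shift [ 0.5  0.2 -0.2] to [525.8 -34.8 127.9]
turn [ 0.2  -0.01  0.12] shift [10.5  0.2 -0.2] to [518.2 -35.9 121.5]
[ 1.00440105 -0.90644623 -1.08393767] [-0.0297387   0.42766309 -0.0416572 ]
```

Free of contact. Now gently on to the rim.

Emit:
send_rows([
  [0, 0, 0, 3, 0, 0, 0],
  [0, 0, 0, 6, 0, 0, 0],
  [0, 0, 0, 8, 0, 0, 0],
  [0, 0, 0, 9.5, 0, 0, 0],
  [0, 0, 0, 9.5, 0, 0, 0],
])

```text
time_s: 7.75
eef_pos: [519.7, -36.0, 122.5]
eef_rot: [3.14, 0.698, -2.99]
force: [-0.2, -0.1, -1.0]
opening: 0.173
gripper_force: 30.0
```

Emit:
send_rows([
  [0, 0, 0, 1, 0, 0, 0],
  [0, 0, 0, 2, 0, 0, 0],
  [0, 0, 0, 2, 0, 0, 0],
])

```text
time_s: 8.05
eef_pos: [518.2, -36.2, 121.2]
eef_rot: [3.14, 0.698, -2.99]
force: [0.2, -0.3, -1.1]
opening: 0.171
gripper_force: 30.0
```

Emit:
send_rows([
  [0, 0, 0, 1, 0, 0, 0],
  [0, 0, 0, 2, 0, 0, 0],
  [0, 0, 0, 2, 0, 0, 0],
])

```text
time_s: 8.35
eef_pos: [517.1, -36.5, 120.5]
eef_rot: [3.14, 0.699, -2.99]
force: [2.0, 1.4, -0.3]
opening: 0.172
gripper_force: 30.0
```

Emit:
send_rows([
  [0, 0, 0, 1, 0, 0, 0],
  [0, 0, 0, 2, 0, 0, 0],
  [0, 0, 0, 2, 0, 0, 0],
])

```text
time_s: 8.65
eef_pos: [516.8, -36.8, 120.8]
eef_rot: [3.14, 0.702, -2.991]
force: [8.4, 4.6, 1.5]
opening: 0.171
gripper_force: 30.0
```

Emit:
send_rows([
  [0, 0, 0, 1, 0, 0, 0],
  [0, 0, 0, 2, 0, 0, 0],
  [0, 0, 0, 2, 0, 0, 0],
])

```text
time_s: 8.95
eef_pos: [516.6, -36.9, 121.2]
eef_rot: [3.139, 0.706, -2.992]
force: [14.8, 7.1, 1.3]
opening: 0.172
gripper_force: 30.0
```

```bash
python3 -c "
from plan import *
inc(*tgt(-85));o=manip.get_obs();print(o['force'],o['moment'])
d=manip.camera('scene')['image'][:,:,::-1];w=manip.camera('wrist')['image'][:,:,::-1]
a=cv2.resize(d[170:215,300:360],(400,300),interpolation=cv2.INTER_CUBIC)
b=cv2.resize(w[0:240,200:440],(400,400),interpolation=cv2.INTER_CUBIC)
cv2.imwrite('pics/c6.png',np.hstack([np.vstack([a,np.zeros((100,400,3),np.uint8)]),b]))
"
```

```text
turn [0.18 0.44 0.06] shift [-1.5  0.8  0.8] to [518.2 -35.9 121.5]
[14.75277266  7.12417302  1.26369932] [ 1.18242555 -2.1790606   0.45919155]
```

View pics/c6.png

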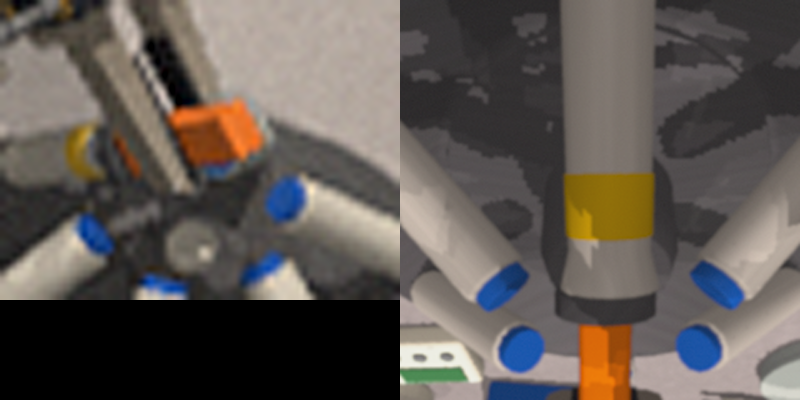

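The collar is seated on the rim, about 1.5 mm to the left of the sleeve's centre (collar 606, rim 611). The side force agrees, so I'll centre it.

Emit:
send_rows([
  [0, 0, 0, 0, 0.8, 0.4, 0],
  [0, 0, 0, 0, 1.5, 0.8, 0],
  [0, 0, 0, 0, 1.5, 0.8, 0],
  [0, 0, 0, 0, 1.5, 0.8, 0],
])

```text
time_s: 9.45
eef_pos: [516.9, -36.6, 120.7]
eef_rot: [-3.139, 0.705, -2.989]
force: [6.7, 2.0, 5.9]
opening: 0.173
gripper_force: 30.0
```

```bash
python3 -c "
from plan import *
inc(*tgt(-85));o=manip.get_obs();print(o['force'],o['moment'],R.from_euler('xyz',o['eef_rot']).inv().apply(o['force']))
"
```

```text
turn [0.02 0.4  0.18] shift [-1.5  0.5  0.3] to [518.2 -35.9 121.5]
[6.69548755 2.00964031 5.9297825 ] [ 0.48559417 -1.23962217  0.18337399] [-9.11544184  0.96865293 -0.0309803 ]
```

Only axial force remains, 9 N. I'll press slightly more and hold, then withdraw along the axis.

Emit:
send_rows([
  [0, 0, 0, 1.5, 0, 0, 0],
  [0, 0, 0, 1.5, 0, 0, 0],
  [0, 0, 0, 1.5, 0, 0, 0],
  [0, 0, 0, 0, 0, 0, 0],
])

```text
time_s: 9.85
eef_pos: [516.9, -36.5, 120.7]
eef_rot: [-3.139, 0.705, -2.989]
force: [5.5, 1.3, 4.0]
opening: 0.17
gripper_force: 30.0
```

Emit:
send_rows([
  [0, 0, 0, -5, 0, 0, 0],
  [0, 0, 0, -14, 0, 0, 0],
  [0, 0, 0, -26, 0, 0, 0],
  [0, 0, 0, -38, 0, 0, 0],
  [0, 0, 0, -50, 0, 0, 0],
  [0, 0, 0, -62, 0, 0, 0],
  [0, 0, 0, -74, 0, 0, 0],
  [0, 0, 0, -86, 0, 0, 0],
])

```text
time_s: 10.65
eef_pos: [579.2, -25.0, 171.7]
eef_rot: [3.14, 0.697, -2.99]
force: [0.4, 0.1, 0.6]
opening: 0.173
gripper_force: 30.0
```

Emit:
send_rows([
  [0, 0, 0, -12, 0, 0, 0],
  [0, 0, 0, -26, 0, 0, 0],
  [0, 0, 0, -40, 0, 0, 0],
  [0, 0, 0, -50, 0, 0, 0],
  [0, 0, 0, -50, 0, 0, 0],
])

```text
time_s: 11.15
eef_pos: [618.0, -19.6, 205.2]
eef_rot: [3.141, 0.699, -2.989]
force: [-1.2, 0.2, -0.2]
opening: 0.17
gripper_force: 30.0
```

```bash
python3 - <<'E'
from plan import *
o=manip.get_obs();print(o['eef_pos'],o['force'],o['opening'],o['joint_positions'])
# final: level, gauge yaw 188.5deg, tip over tile (455.1,-277.2) z 105
a=np.radians(8.5);g=np.array([-np.cos(a),-np.sin(a),0]);z=np.array([0,0,-1.]);Rm=np.column_stack([g,np.cross(z,g),z])
tip=np.array([455.1,-277.2,105]);inc(tip-Rm@np.array([136.8,0,-18]),Rm)
E
```

```text
[617.95690658 -19.5765305  205.19314585] [-1.15982157  0.2498139  -0.24818294] 0.17027668642594612 [-0.41561993 -0.18631263  2.11248131  0.58041414  0.684607   -2.49562557]
turn [ 0.11 40.07  0.26] shift [ 124.6 -230.4   49.6] to [ 590.4 -257.    87. ]
```

Emit:
send_rows([
  [0, 3, 0, -2, -8, -10, 0],
  [0, 8, 0, 2, -30, -20, 0],
  [0, 14, 0, 10, -62, -30, 0],
  [0, 20, 0, 18, -100, -35, 0],
  [0, 26, 0, 27, -138, -38, 0],
  [0, 32, 0, 36, -176, -40, 0],
  [0, 37, 0, 43, -208, -42, 0],
  [0.1, 40, 0.3, 47, -230, -42, 0],
])

```text
time_s: 11.95
eef_pos: [589.3, -258.6, 204.9]
eef_rot: [3.14, -0.004, -2.996]
force: [-0.6, 0.5, -0.9]
opening: 0.169
gripper_force: 30.0
```

Emit:
send_rows([
  [0, 0, 0, 0, 0, 5, 0],
  [0, 0, 0, 0, 0, 20, 0],
  [0, 0, 0, 0, 0, 45, 0],
  [0, 0, 0, 0, 0, 70, 0],
  [0, 0, 0, 0, 0, 90, 0],
  [0, 0, 0, 0, 0, 105, 0],
  [0, 0, 0, 0, 0, 110, 0],
  [0, 0, 0, 0, 0, 110, 0],
])

```text
time_s: 12.75
eef_pos: [589.1, -255.5, 95.3]
eef_rot: [3.139, -0.001, -2.994]
force: [0.3, -0.2, -0.5]
opening: 0.172
gripper_force: 30.0
```

```bash
python3 - <<'E'
from plan import *
o=manip.get_obs();print(o['eef_pos'],o['eef_rot'],o['force'],o['opening'],o['gripper_force'])
print("tip",o['eef_pos']+R.from_euler('xyz',o['eef_rot']).apply([136.8,0,-18]))
d=manip.camera('scene')['image'][:,:,::-1];w=manip.camera('wrist')['image'][:,:,::-1]
a=cv2.resize(d[170:290,210:330],(400,400),interpolation=cv2.INTER_CUBIC)
b=cv2.resize(w[0:240,200:440],(400,400),interpolation=cv2.INTER_CUBIC)
cv2.imwrite('pics/c7.png',np.hstack([a,b]))
E
```

```text
[ 589.08755431 -255.5113262    95.28138031] [ 3.13935521e+00 -5.93166740e-04 -2.99405900e+00] [ 0.31215279 -0.20021221 -0.48890959] 0.17227683136378497 29.9960258603096
tip [ 453.79016744 -275.65905651  113.36247729]
```

View pics/c7.png

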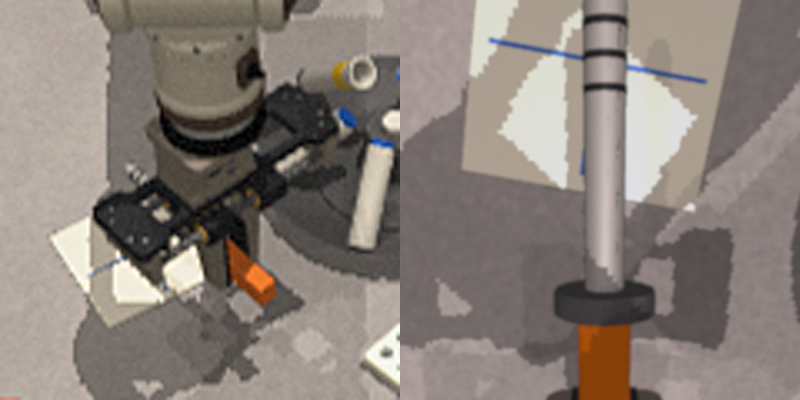

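The gauge is level in the grip, as it was after the lift, with its tip over the cross and clear of everything. I'll settle it and hand in.

Emit:
send_rows([
  [0, 0, 0, 0, 0, 0, 0],
  [0, 0, 0, 0, 0, 0, 0],
  [0, 0, 0, 0, 0, 0, 0],
  [0, 0, 0, 0, 0, 0, 0],
  [0, 0, 0, 0, 0, 0, 0],
])

```text
time_s: 13.35
eef_pos: [589.7, -256.4, 96.1]
eef_rot: [3.141, 0.0, -2.995]
force: [-0.1, -0.1, -1.7]
opening: 0.174
gripper_force: 30.0
```

```bash
python3 -c "
from workcell import manip
print(manip.hand_in())"
```

```text
the job is handed in; nothing more can be done
None
```

I handed the job in at 13.4 s (no verdict came back): the gauge was seated against the sleeve rim, drawn right out, and is now held level and still with its tip about 11 cm above the middle of the tile.

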